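# Clamp the truss plate in the fixture with the thumbscrew

### The arm

A 7-joint arm with a two-finger parallel gripper is mounted at the origin on a cart in front of the work surface, level with it; the furniture and walls round the work are solid. World frame = base frame: x ahead of the robot, y to its left, z up, the work surface at z = 0. Lengths are in m, angles in rad, forces in N, time in s.
With the tool pointing down it reaches from about 0.425 to 0.95 m from the base axis. Payload 16.7 kg.
Tool frame: the origin (TCP) lies at the very end of the fingers, on their centre line; the grasp point (between the pads) lies 19 mm behind it; z points along the fingers, y is the line along which they close (so a half turn about z gives the same grasp; the last joint's range is limited). The gripper opens to 94 mm and grips with 3 to 60 N. Pads are 16 mm wide; open, the fingers measure 119 mm over their backs; the gripper's body (75 mm by 177 mm) begins 78 mm behind the grasp point.
Start: joints at [1.03, 0.426, 0.074, 1.606, -0.034, 1.111, -0.067], TCP at [0.257, -0.624, 0.205] pointing down, gripper open.
Joint ranges: [-2.85, 2.85], [-0.5, 2.14], [-1.23, 1.37], [0.21, 2.46], [-1.02, 4.16], [0.16, 2.05], [-2.73, 2.73]. Speed limits (rad/s): [1.89, 1.89, 2.39, 2.39, 3.01, 3.01, 3.01].

### API

Orientations are given as a unit quaternion [w, x, y, z].
In Python, from plant import robot gives the robot as it stands.
- The arm moves only by the tool play_rows, never from a script. Its argument "moves" is a list of rows, each an object with "slide": the shift along the tool's x, y, z scaled (see below), a list of three; "rotation": the turn, a rotation vector about the tool's x, y, z scaled (see below), a list of three. A call has 1 to 12 rows; each row is the pose to reach, as a shift and turn from the pose commanded when the call began, along the tool's axes at that moment; what a row does not reach only later rows make up. The controller multiplies each number of a shift by 0.8 m and each number of a turn by 0.5 rad. A row lasts 1/12 s, in which the tool goes at most 41.7 mm and 7.16 degrees, less where a joint would pass 70% of its speed; a pose out of reach is approached as far as the arm can. A call with a number of a shift or a turn outside -1 to 1 is refused whole. A call with a gripper value outside its range is refused whole. "grip" is the finger opening in mm, from 0 to 94, set as the call begins (left out, the last holds). The fingers move at their own pace and stop on an object; "grip_force" is the grip in N (left out, the last holds). Time passes only in rows, so rows that repeat a pose let the fingers close. It gives the time, the measured TCP pose, the force, the opening and the grip force at its end, in the units of the state.
- robot.get_obs(): the state, without advancing time (a new reading comes with each control period).
- robot.grab_frame(name): name is "scene" or "top"; returns a dict with "image" (384x512x3 uint8, blue, green, red), "fx", "fy", "cx", "cy" (pixels), "dist" ([k1, k2, p1, p2, k3] as OpenCV has them; the pictures are not rectified), "T" (4x4, takes a point from camera to world coordinates). Camera axes: x right, y down, z forward; pixel columns grow to the right and rows downward; lengths in m; the calibration is good to about 2 mm. A picture is of the moment at which its call begins. There is no depth.
- robot.close_job(): hands the job in; it is judged then, once.
The state is a dict: "time_s": time; "joint_pos": joint angles; "qd": joint speeds; "tau": joint torques, N m; "tool_pos": TCP position; "eef_rot": TCP orientation; "force": force on the tool from outside, world axes, zero at the start; "torque": the same for the moment, N m; "width": finger opening in m; "gripper_force": force on a finger pad.
Only numpy, scipy, OpenCV 4.12 (cv2) and the standard library are available. Lean on these libraries where they do the work, as an engineer would, in place of code of your own. Each camera call takes 0.05 s, during which the arm holds its last target. There are 200 camera calls.

### The job

Swing the blue clamp strap of the aluminium fixture clockwise over the truss plate until it rests against its stop pin, then tighten the brass knurled thumbscrew at its end (clockwise seen from above) until it seats and you feel the resistance clearly rise. Stop turning there: more than about an eighth of a turn past the seat is over-tightened. Leave the plate lying flat between its dowels, do not disturb the tools and bracket lying around, and let go of everything.

Things in the scene. Friction and masses are not known exactly. Their poses are not given: they have to be found in the camera images.
- fixture: Aluminium plate bolted to the table, 160 (x) x 144 (y) x 12 mm; origin at table height. Its own axes: edges at x -63 and +97, y -72 and +72 mm; strap pivot post at (72, 0), strap pointing along its -x when home, with the thumbscrew over (-8, 0). Stop pin at (47, 16.5), 8 mm thick, up to z = 44 mm. Seven 8 mm dowels, up to z = 17.5 mm, stand round the truss plate.
- clamp_strap (a joint): Swing of the blue strap about its vertical pivot, rad: 0 = home over the plate, against the stop pin; positive = open, counter-clockwise seen from above, towards the fixture's -y (up to 1.7). Starts at 1.0 to 1.5. It turns stiffly (0.2 N m friction) and stays where it is left. Tightening the screw presses it against its stop.
- strap_pivot (a point): Pivot axis of the strap, at mid-thickness of the strap (z = 39 mm). The strap is a bar 24 mm wide and 10 mm thick, z = 34 to 44 mm, from the pivot to the thumbscrew 80 mm away, with round ends. A steel bolt head on the pivot reaches z = 52 mm.
- strap_tip (a point): Point on the thumbscrew's axis at mid-thickness of the strap (z = 39 mm), 80 mm from the pivot.
- thumbscrew (a joint): Turn of the thumbscrew up to its seat, rad, growing clockwise seen from above: starts at -2.3 to -1.6, turns with a steady 0.04 N m, and stops at 0, seated. The screw and its head sink 1.6 mm per rad meanwhile; from about -0.5 its sprung rubber pad (16 mm across) touches the plate softly. Further turning of the head shows in joint tightening.
- tightening (a joint): How far the head has been turned on past the seat, rad, clockwise: 0 until the screw is seated, then it grows with the head against a resistance of 0.08 N m rising by 0.25 N m per rad. Let go, it springs back to 0.32 at most and holds what is left.
- screw_head (a point): Centre of the brass knurled head of the thumbscrew, on its vertical axis: 30 mm in diameter, 22 mm high (11 mm up and down from here). The point is 69 mm above the table when seated, 1.6 mm higher per rad backed off; the head's underside stands 14 mm above the strap when seated, on a neck 16 mm thick. A red mark on top turns with it.
- plate_centre (a point): Plated T-shaped truss plate with black core, 73 x 100 x 8 mm, lying flat on the fixture between the dowels with about 1.5 mm play; its centre, 4 mm above its underside. Its top is at z = 20 mm. It is aligned with the fixture.
- hex_key_centre (a point): Black hex key, 30 x 79 x 8 mm, lying loose beside the fixture (bystander); its centre.
- screwdriver_centre (a point): Red-handled screwdriver, 161 mm long and 24 mm thick, lying loose in front of the fixture (bystander); its centre.
- bracket_centre (a point): Small white plated bracket, 45 x 34 x 14 mm, lying loose beside the fixture (bystander); its centre.
There are look-alikes about, which are no part of the job. Leave any green or turquoise look-alike of the part that bears plate_centre alone.

How it is judged:
On the way, in this order (a step that is already met when the one before it is completed fails the run):
1. the strap is swung home against its stop, the screw still backed off (value of joint clamp_strap below 0.06 rad and value of joint thumbscrew below -0.5 rad), for 0.2 s.
2. the thumbscrew is turned past its seat into rising resistance (value of joint clamp_strap below 0.06 rad and value of joint thumbscrew above -0.05 rad and value of joint tightening above 0.08 rad), for 0.2 s.
At the end, for the whole second after the job is handed in: The strap is home against its stop (within 0.06 rad), the thumbscrew is seated (thumbscrew above -0.05 rad) and tightened (tightening above 0.05 rad after letting go, having reached at least 0.08), and the truss plate lies flat between its dowels, within 4 mm of its nest's centre (value of joint clamp_strap below 0.06 rad and value of joint thumbscrew above -0.05 rad and value of joint tightening above 0.05 rad and x of plate_centre in the frame of fixture between -0.004 and 0.004 m and y of plate_centre in the frame of fixture between -0.004 and 0.004 m and height (world z) of plate_centre below 0.018 m and angle between plate_centre's own z axis and vertical below 0.05 rad); the robot touches nothing.
It fails at once if the thumbscrew is over-tightened (more than 0.8 rad, about an eighth of a turn, past the seat) (value of joint tightening above 0.8 rad).
It fails at once if the hex key, screwdriver or bracket is moved by more than 25 mm (distance of any of hex_key_centre, screwdriver_centre, bracket_centre from where it was at the start of the episode above 0.025 m).
It also fails if it takes over 58 s, if anything falls off the work surface, if the arm or the gripper's body presses on something with over 40 N, if the wrist force passes 120 N, or if a joint passes its speed limit or range.

## Working session

There is one attempt and no reset: what is moved stays moved. The work goes in short steps, Python scripts to look and compute and a tool call to move; the robot and the scene stay as the last step left them, time stands still between calls to the robot, and variables do not carry over. Pictures are saved under pics/ and viewed, at most 10 in all, crops included, and the job is handed in when it is done.

Besides the shell and the picture viewer there is one more tool, called after "Call:" by a JSON object that holds its "name" and its "arguments". play_rows: Moves the arm, as the interface text tells. Its arguments: {"type":"object","properties":{"moves":{"type":"array","items":{"type":"object","properties":{"slide":{"type":"array","items":{"type":"number"}},"rotation":{"type":"array","items":{"type":"number"}}}}},"grip":{"type":"number"},"grip_force":{"type":"number"}},"required":["moves"]}

```bash
mkdir -p pics
cat > h.py <<'E'
import numpy as np, cv2
from plant import robot
def ray(f,uv,z):
    K=np.array([[f["fx"],0,f["cx"]],[0,f["fy"],f["cy"]],[0,0,1]])
    uv=np.array(uv,float).reshape(-1,1,2)
    n=cv2.undistortPoints(uv,K,np.array(f["dist"],float)).reshape(-1,2)
    d=np.c_[n,np.ones(len(n))]@np.array(f["T"])[:3,:3].T; o=np.array(f["T"])[:3,3]
    return o+d*((z-o[2])/d[:,2])[:,None]
def proj(f,P):
    T=np.linalg.inv(np.array(f["T"])); K=np.array([[f["fx"],0,f["cx"]],[0,f["fy"],f["cy"]],[0,0,1]])
    return cv2.projectPoints(np.array(P,float).reshape(-1,3),cv2.Rodrigues(T[:3,:3])[0],T[:3,3],K,np.array(f["dist"],float))[0].reshape(-1,2)
E
python3 - <<'E'
from h import *
import pickle
o=robot.get_obs();print(o)
ims=[]
for n in("scene","top"):
    f=robot.grab_frame(n);pickle.dump(f,open(n+".pkl","wb"));cv2.imwrite(f"pics/{n}0.png",f["image"]);print(n,np.round(f["T"],3).tolist(),f["fx"],f["dist"])
E
```

```text
{'time_s': 0.0, 'joint_pos': array([ 1.03052365,  0.42670523,  0.07385713,  1.60660909, -0.03405537,
        1.11081423, -0.06711189]), 'qd': array([ 0.00087016, -0.00013468, -0.00069683, -0.00109808,  0.00171972,
        0.00039579,  0.00071769]), 'tau': array([-4.38823545e-04, -9.35821438e+01,  3.66644673e+00, -4.54194689e+01,
       -4.88496129e-02,  2.02732621e-02,  1.41174755e-04]), 'tool_pos': array([ 0.25689381, -0.62372359,  0.20479277]), 'eef_rot': array([-6.09910239e-04,  9.80975396e-01,  1.94131050e-01, -1.89401973e-04]), 'force': array([-0.30158853,  0.0186983 , -0.5073397 ]), 'torque': array([0.00502288, 0.02750207, 0.06775391]), 'gripper_force': 0.0, 'width': 0.09418379988557644}
scene [[0.901, -0.211, 0.379, 0.207], [-0.433, -0.474, 0.767, -1.014], [0.018, -0.855, -0.518, 0.547], [0.0, 0.0, 0.0, 1.0]] 441.78906124708425 [-0.03765366  0.          0.          0.          0.        ]
top [[-0.001, -0.998, 0.056, 0.481], [-1.0, 0.001, 0.001, -0.322], [-0.001, -0.056, -0.998, 1.303], [0.0, 0.0, 0.0, 1.0]] 483.2383542930638 [-0.18231684  0.          0.          0.          0.        ]
```

View pics/scene0.png

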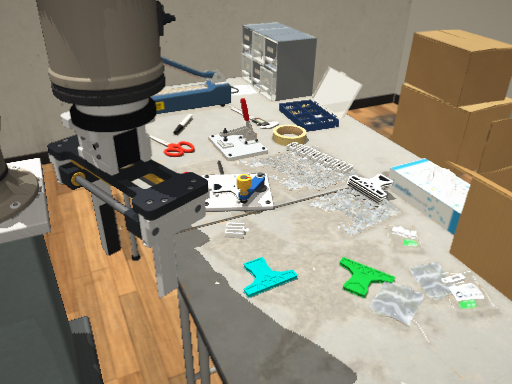

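View pics/top0.png

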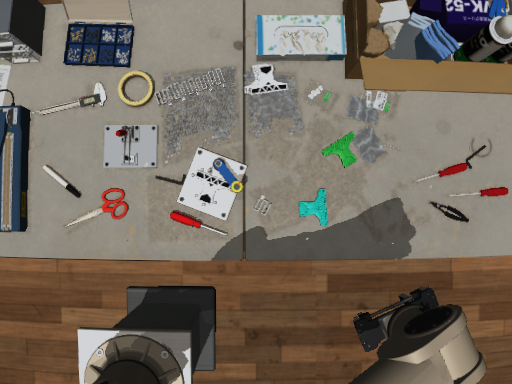

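The fixture with the blue strap and brass head is at top (212,183), scene (240,192). The look-alikes are the grey toggle fixture at (131,146), the white T at (265,80), the green T at (340,150), the turquoise T at (315,207), and extra screwdrivers at (445,172) and (480,192). The description fits the one at (212,183), so I'll check it in one close crop.

Run:
```python
from h import *
import pickle
t=pickle.load(open("top.pkl","rb"));s=pickle.load(open("scene.pkl","rb"))
a=cv2.resize(t["image"][140:245,150:280],None,fx=5,fy=5,interpolation=cv2.INTER_CUBIC)
cv2.imwrite("pics/c1.png",a)
hsv=cv2.cvtColor(t["image"],cv2.COLOR_BGR2HSV)
sub=np.zeros(hsv.shape[:2],np.uint8);sub[145:225,175:252]=255
# white fixture outline
m=cv2.inRange(hsv,(0,0,200),(180,40,255))&sub
m=cv2.morphologyEx(m,cv2.MORPH_CLOSE,np.ones((5,5)))
c=max(cv2.findContours(m,cv2.RETR_EXTERNAL,cv2.CHAIN_APPROX_NONE)[0],key=cv2.contourArea)
r=cv2.minAreaRect(c);b=cv2.boxPoints(r);print("box px",b.round(1).tolist())
w=ray(t,b,.012);print(w.round(4).tolist(),np.linalg.norm(np.diff(w,axis=0),axis=1))
for nm,lo,hi,z in(("yellow",(18,90,100),(35,255,255),.083),("blue",(100,120,60),(125,255,255),.044)):
    m=cv2.inRange(hsv,lo,hi)&sub
    c=max(cv2.findContours(m,cv2.RETR_EXTERNAL,cv2.CHAIN_APPROX_NONE)[0],key=cv2.contourArea)
    r=cv2.minAreaRect(c);print(nm,r,cv2.contourArea(c),ray(t,[r[0]],z).round(4)); print(ray(t,cv2.boxPoints(r),z).round(4).tolist())
```

```text
box px [[176.5, 201.3000030517578], [197.3000030517578, 147.3000030517578], [245.60000610351562, 165.8000030517578], [224.8000030517578, 219.89999389648438]]
[[0.503, -0.1261, 0.012], [0.6486, -0.1813, 0.012], [0.5981, -0.3115, 0.012], [0.4534, -0.2559, 0.012]] [0.15578588 0.13966636 0.15498818]
yellow ((236.5, 186.5), (11.0, 11.0), 90.0) 60.0 [[ 0.5393 -0.2891  0.083 ]]
[[0.5532, -0.2751, 0.083], [0.5532, -0.303, 0.083], [0.5254, -0.303, 0.083], [0.5254, -0.2752, 0.083]]
blue ((224.05575561523438, 171.072509765625), (27.741840362548828, 9.023719787597656), 52.4314079284668) 156.5 [[ 0.5816 -0.2554  0.044 ]]
[[0.6033, -0.2238, 0.044], [0.6177, -0.2425, 0.044], [0.5599, -0.2869, 0.044], [0.5456, -0.2683, 0.044]]
```

View pics/c1.png

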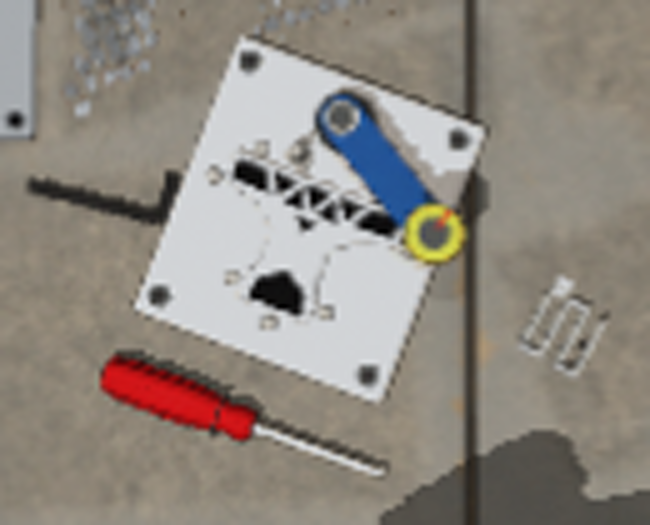

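The crop confirms the choice: blue strap, bolt at about (218,163) and brass head with red mark at about (236.6,186.2). The hex key is on the left, the screwdriver below and the small bracket on the right. Next I'll work out the geometry and check it against the given sizes.

Run:
```python
from h import *
import pickle
from scipy.spatial.transform import Rotation as R
t=pickle.load(open("top.pkl","rb"))
f=lambda p:[150+(p[0]+.5)/5-.5,140+(p[1]+.5)/5-.5]
c=ray(t,[f(p) for p in((245,37),(487,127),(382,402),(135,308))],.012)[:,:2]
print("corners",c.round(4).tolist(),np.linalg.norm(np.roll(c,-1,0)-c,axis=1).round(4))
ax=(c[0]-c[3])+(c[1]-c[2]);ay=(c[0]-c[1])+(c[3]-c[2])
a=np.arctan2(ax[1],ax[0]);a2=np.arctan2(-ay[0],ay[1]);print("yaw",a,a2);a=(a+a2)/2
X=np.array([np.cos(a),np.sin(a)]);Y=np.array([-X[1],X[0]])
O=c.mean(0)-.017*X
P=ray(t,[f((342,116))],.052)[0,:2];H=ray(t,[f((435,233))],.083)[0,:2]
print("O",O,"pivot",P,"pred",O+.072*X,"head",H,"dist",np.linalg.norm(H-P))
d=H-P;th=np.arctan2(d@-Y,d@-X) ;print("strap angle",np.arctan2(-(d@Y),-(d@X)))
print("home tip from O",O-.008*X,"from P",P-.08*X)
o=robot.get_obs();q=o["eef_rot"];print(R.from_quat(np.r_[q[1:],q[0]]).as_matrix().round(3))
```

```text
corners [[0.6493, -0.1848], [0.6004, -0.3153], [0.4532, -0.2591], [0.5033, -0.1264]] [0.1393 0.1575 0.1419 0.1573]
yaw -0.3726219971105609 -0.35989098023093347
O [ 0.5356975  -0.21530671] pivot [ 0.60254453 -0.24002177] pred [ 0.60292207 -0.24109154] head [ 0.54006886 -0.28931018] dist 0.07957736350053993
strap angle 1.0342057103170106
home tip from O [ 0.52822811 -0.21244173] from P [ 0.52785057 -0.21137195]
[[ 0.925  0.381 -0.   ]
 [ 0.381 -0.925  0.001]
 [-0.    -0.001 -1.   ]]
```

```bash
cat >> h.py <<'E'
def plan(p,yaw,o=None):
    "slide/rotation numbers taking the tool (pointing down) to world p, tool-x yaw"
    from scipy.spatial.transform import Rotation as R
    o=o or robot.get_obs();q=o["eef_rot"];M=R.from_quat(np.r_[q[1:],q[0]])
    G=R.from_matrix(np.array([[np.cos(yaw),np.sin(yaw),0],[np.sin(yaw),-np.cos(yaw),0],[0,0,-1]]))
    print("slide",(M.inv().apply(np.array(p)-o["tool_pos"])/.8).round(4),"rot",((M.inv()*G).as_rotvec()/.5).round(3))
E
python3 -c "
from h import *
plan([.594,-.297,.13],1.205)"
```

```text
slide [ 0.5451 -0.2171  0.0938] rot [-2.000e-03 -1.000e-03 -1.628e+00]
```

Call:
{"name": "play_rows", "arguments": {"moves": [{"slide":[0.545,-0.217,0.05],"rotation":[-0.002,-0.001,-0.9]},{"slide":[0.545,-0.217,0.05],"rotation":[-0.002,-0.001,-0.9]},{"slide":[0.545,-0.217,0.05],"rotation":[-0.002,-0.001,-0.9]},{"slide":[0.545,-0.217,0.05],"rotation":[-0.002,-0.001,-0.9]},{"slide":[0.545,-0.217,0.05],"rotation":[-0.002,-0.001,-0.9]},{"slide":[0.545,-0.217,0.05],"rotation":[-0.002,-0.001,-0.9]},{"slide":[0.545,-0.217,0.05],"rotation":[-0.002,-0.001,-0.9]},{"slide":[0.545,-0.217,0.05],"rotation":[-0.002,-0.001,-0.9]},{"slide":[0.545,-0.217,0.09],"rotation":[-0.002,-0.001,-0.9]},{"slide":[0.545,-0.217,0.09],"rotation":[-0.002,-0.001,-0.9]},{"slide":[0.545,-0.217,0.09],"rotation":[-0.002,-0.001,-0.9]},{"slide":[0.545,-0.217,0.09],"rotation":[-0.002,-0.001,-0.9]}], "grip": 0, "grip_force": 20}}

```text
time_s: 1.1
tool_pos: [0.597, -0.2919, 0.1315]
eef_rot: [-0.001, 0.912, 0.41, 0.0]
force: [-0.1, -0.2, 0.1]
width: 0.0176
gripper_force: 0.0
```

```bash
python3 -c "
from h import *
o=robot.get_obs();print(o['time_s'],o['tool_pos'],o['joint_pos'].round(2),o['width'],o['tau'][6])
plan([.594,-.297,.10],1.205)"
```

```text
1.1 [ 0.59697443 -0.29188229  0.13153862] [ 0.48  0.48 -0.16  1.69  0.09  0.98 -0.44] 0.01760644217084676 -0.19841191358864307
slide [-0.0073  0.0015  0.0394] rot [-0.002 -0.002 -0.719]
```

Call:
{"name": "play_rows", "arguments": {"moves": [{"slide":[-0.007,0.0015,0.02],"rotation":[-0.002,-0.002,-0.72]},{"slide":[-0.007,0.0015,0.02],"rotation":[-0.002,-0.002,-0.72]},{"slide":[-0.007,0.0015,0.02],"rotation":[-0.002,-0.002,-0.72]},{"slide":[-0.007,0.0015,0.06],"rotation":[-0.002,-0.002,-0.72]},{"slide":[-0.007,0.0015,0.09],"rotation":[-0.002,-0.002,-0.72]},{"slide":[-0.007,0.0015,0.122],"rotation":[-0.002,-0.002,-0.72]},{"slide":[-0.007,0.0015,0.122],"rotation":[-0.002,-0.002,-0.72]},{"slide":[-0.007,0.0015,0.122],"rotation":[-0.002,-0.002,-0.72]}]}}

```text
time_s: 1.77
tool_pos: [0.5904, -0.3022, 0.035]
eef_rot: [-0.0, 0.825, 0.565, -0.001]
force: [0.1, -0.4, 0.6]
width: -0.0
gripper_force: 0.0
```

```bash
python3 -c "
from h import *
o=robot.get_obs();print(o['time_s'],o['tool_pos'],o['joint_pos'].round(2),o['width'],o['force'],o['tau'][6])
a=-.366;X=np.array([np.cos(a),np.sin(a)]);Y=np.array([-X[1],X[0]]);P=np.array([.6025,-.2403])
for th,d in((1.03,.030),(.8,.028),(.6,.026),(.4,.0245),(.2,.0225),(.1,.0215),(.0,.0205)):
    u=-X*np.cos(th)-Y*np.sin(th);n=-X*np.sin(th)+Y*np.cos(th)
    p=P+.042*u-d*n;print(th,p.round(4));plan([*p,.034],1.205)"
```

```text
1.7667 [ 0.59042983 -0.30217355  0.03496706] [ 0.53  0.6  -0.22  1.75  0.17  0.82 -0.13] -3.4273752162880945e-05 [ 0.13523255 -0.41401019  0.57063738] -0.11086047627031803
1.03 [ 0.5879 -0.2898]
slide [ 0.0133 -0.0085  0.0012] rot [-0.003  0.004 -0.008]
0.8 [ 0.5762 -0.2834]
slide [ 0.0155 -0.0251  0.0012] rot [-0.003  0.004 -0.008]
0.6 [ 0.5677 -0.2753]
slide [ 0.021  -0.0387  0.0012] rot [-0.003  0.004 -0.008]
0.4 [ 0.5614 -0.2662]
slide [ 0.0288 -0.0501  0.0012] rot [-0.003  0.004 -0.008]
0.2 [ 0.5574 -0.2556]
slide [ 0.0394 -0.0596  0.0012] rot [-0.003  0.004 -0.008]
0.1 [ 0.5563 -0.25  ]
slide [ 0.0454 -0.0633  0.0012] rot [-0.003  0.004 -0.008]
0.0 [ 0.5559 -0.2444]
slide [ 0.0517 -0.0663  0.0012] rot [-0.003  0.004 -0.008]
```

Call:
{"name": "play_rows", "arguments": {"moves": [{"slide":[0.013,-0.0085,0.003],"rotation":[0,0,0]},{"slide":[0.0143,-0.017,0.003],"rotation":[0,0,0]},{"slide":[0.0155,-0.025,0.003],"rotation":[0,0,0]},{"slide":[0.018,-0.032,0.003],"rotation":[0,0,0]},{"slide":[0.021,-0.0387,0.003],"rotation":[0,0,0]},{"slide":[0.0248,-0.0445,0.003],"rotation":[0,0,0]},{"slide":[0.0288,-0.05,0.003],"rotation":[0,0,0]},{"slide":[0.034,-0.055,0.003],"rotation":[0,0,0]},{"slide":[0.0394,-0.0596,0.003],"rotation":[0,0,0]},{"slide":[0.042,-0.0615,0.003],"rotation":[0,0,0]},{"slide":[0.0454,-0.0633,0.003],"rotation":[0,0,0]},{"slide":[0.0454,-0.0633,0.003],"rotation":[0,0,0]}]}}

```text
time_s: 2.77
tool_pos: [0.5573, -0.2501, 0.0343]
eef_rot: [0.002, 0.825, 0.565, -0.0]
force: [-0.8, -1.8, -0.1]
width: 0.0002
gripper_force: 1.2
```

```bash
python3 -c "
from h import *
o=robot.get_obs();print(o['time_s'],o['tool_pos'],o['force'],o['tau'][6])
t=robot.grab_frame('top');cv2.imwrite('pics/c2.png',cv2.resize(t['image'][130:250,140:280],None,fx=5,fy=5,interpolation=cv2.INTER_CUBIC))"
```

```text
2.7667 [ 0.55729661 -0.25010808  0.03427593] [-0.77081208 -1.75425987 -0.08579559] -0.18799562472850084
```

View pics/c2.png

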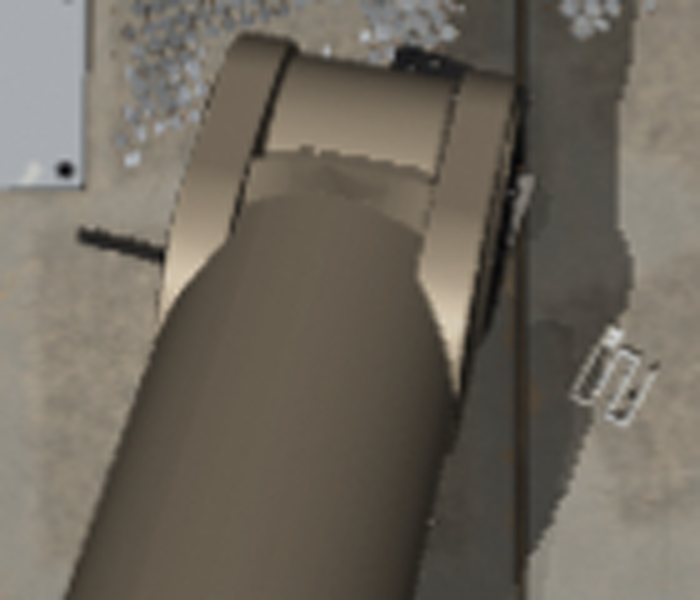

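The arm hides the strap here, so I'll work by feel. Contact is light, so I push on in small steps towards the stop.

Call:
{"name": "play_rows", "arguments": {"moves": [{"slide":[0.002,0,0]},{"slide":[0.004,0,0]},{"slide":[0.006,0,0]},{"slide":[0.0075,0,0]},{"slide":[0.0075,0,0]},{"slide":[0.0075,0,0]}]}}

```text
validation failed for argument at $.mo...
```

```bash
python3 -c "
from h import *
o=robot.get_obs();print(o['time_s'],o['tool_pos'],o['force'],o['tau'][6])"
```

```text
2.8167 [ 0.55708485 -0.25024939  0.03390697] [-0.4146846  -2.08905792  1.31744073] -0.13146481476724148
```

Call:
{"name": "play_rows", "arguments": {"moves": [{"slide":[0.002,0,0],"rotation":[0,0,0]},{"slide":[0.004,0,0],"rotation":[0,0,0]},{"slide":[0.006,0,0],"rotation":[0,0,0]},{"slide":[0.0075,0,0],"rotation":[0,0,0]},{"slide":[0.0075,0,0],"rotation":[0,0,0]},{"slide":[0.0075,0,0],"rotation":[0,0,0]}]}}

```text
time_s: 3.32
tool_pos: [0.5587, -0.2447, 0.0329]
eef_rot: [0.001, 0.825, 0.565, -0.001]
force: [-2.9, -3.2, 1.1]
width: 0.0008
gripper_force: 1.7
```

```bash
python3 -c "
from h import *
o=robot.get_obs();print(o['time_s'],o['tool_pos'],o['force'],o['tau'][6])"
```

```text
3.3167 [ 0.55874551 -0.24469266  0.03293436] [-2.90570007 -3.21431572  1.07573937] -0.08373077027499676
```

Call:
{"name": "play_rows", "arguments": {"moves": [{"slide":[0.0015,0,0],"rotation":[0,0,0]},{"slide":[0.003,0,0],"rotation":[0,0,0]},{"slide":[0.0045,0,0],"rotation":[0,0,0]},{"slide":[0.0045,0,0],"rotation":[0,0,0]}]}}

```text
time_s: 3.65
tool_pos: [0.5589, -0.2438, 0.0329]
eef_rot: [0.001, 0.826, 0.564, -0.002]
force: [-8.7, -13.2, 1.1]
width: 0.0004
gripper_force: 7.6
```

```bash
python3 -c "
from h import *
o=robot.get_obs();print(o['time_s'],o['tool_pos'],o['force'],o['tau'][6])"
```

```text
3.65 [ 0.55892555 -0.24380565  0.03293776] [ -8.72085472 -13.23767167   1.12647391] -0.13353927992284298
```

The force has jumped to 16 N with hardly any motion, so the strap is against its stop. I'll back off, rise and clear the view.

Call:
{"name": "play_rows", "arguments": {"moves": [{"slide":[-0.02,0,0],"rotation":[0,0,0]},{"slide":[-0.03,0,0],"rotation":[0,0,0]},{"slide":[-0.03,0,-0.05],"rotation":[0,0,0]},{"slide":[-0.03,0,-0.1],"rotation":[0,0,0]},{"slide":[-0.06,0,-0.15],"rotation":[0,0,0]},{"slide":[-0.11,0,-0.16],"rotation":[0,0,0]},{"slide":[-0.16,0,-0.16],"rotation":[0,0,0]},{"slide":[-0.21,0,-0.16],"rotation":[0,0,0]},{"slide":[-0.26,0,-0.16],"rotation":[0,0,0]},{"slide":[-0.3,0,-0.16],"rotation":[0,0,0]},{"slide":[-0.3,0,-0.16],"rotation":[0,0,0]}], "grip": 70}}

```text
time_s: 4.57
tool_pos: [0.4696, -0.4717, 0.1615]
eef_rot: [0.002, 0.827, 0.562, -0.002]
force: [-0.4, 0.8, 0.2]
width: 0.0685
gripper_force: 0.0
```

Run:
```python
from h import *
import pickle
o=robot.get_obs();print(o['time_s'],o['tool_pos'],o['width'],o['joint_pos'].round(2),o['tau'][6])
t=robot.grab_frame('top');s=robot.grab_frame('scene');pickle.dump((t,s),open('v2.pkl','wb'))
cv2.imwrite('pics/c3.png',cv2.resize(t['image'][140:240,150:280],None,fx=6,fy=6,interpolation=cv2.INTER_CUBIC))
```

```text
4.5667 [ 0.46955385 -0.47172723  0.16145418] 0.0684704293031422 [ 0.82  0.45 -0.18  1.66  0.09  1.03  0.23] 1.9799374043941498
```

View pics/c3.png

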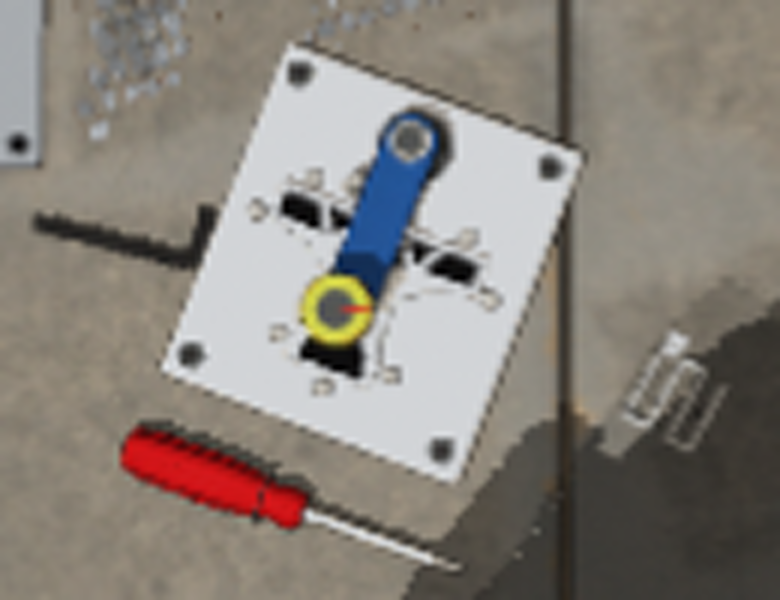

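The strap is home and the head is at about crop (337,309). The red mark points to the image right. Nothing else has moved.

Run:
```python
from h import *
import pickle
t,s=pickle.load(open('v2.pkl','rb'))
f=lambda p:[150+(p[0]+.5)/6-.5,140+(p[1]+.5)/6-.5]
H=ray(t,[f((337,309))],.083)[0];P=ray(t,[f((410,139))],.052)[0]
d=(H-P)[:2];print(H,P,np.linalg.norm(d),"strap ang", np.arctan2(-d[1],-d[0])+.366)
for z in(.072,.083):
  hs=cv2.cvtColor(s['image'],cv2.COLOR_BGR2HSV);m=cv2.inRange(hs,(18,120,90),(35,255,255));m[:170]=0;m[215:]=0;m[:,:200]=0;m[:,290:]=0
x,y,w,h=cv2.boundingRect(m);print("scene yellow",x,y,w,h,"proj head top/bot/centre",proj(s,[[*H[:2],.083],[*H[:2],.061],[*H[:2],.072]]).round(1).tolist())
plan([H[0],H[1],.13],2.6)
```

```text
[ 0.52775608 -0.21122507  0.083     ] [ 0.60267559 -0.23980415  0.052     ] 0.08018539160431873 strap ang 0.0015744922563928898
scene yellow 218 170 70 35 proj head top/bot/centre [[223.4, 162.2], [223.6, 170.8], [223.5, 166.5]]
slide [ 0.3213 -0.0523  0.0387] rot [-0.     0.004 -2.803]
```

Call:
{"name": "play_rows", "arguments": {"moves": [{"slide":[0.321,-0.052,0.02],"rotation":[0,0.002,-1.0]},{"slide":[0.321,-0.052,0.02],"rotation":[0,0.002,-1.0]},{"slide":[0.321,-0.052,0.02],"rotation":[0,0.002,-1.0]},{"slide":[0.321,-0.052,0.02],"rotation":[0,0.002,-1.0]},{"slide":[0.321,-0.052,0.02],"rotation":[0,0.002,-1.0]},{"slide":[0.321,-0.052,0.02],"rotation":[0,0.002,-1.0]},{"slide":[0.321,-0.052,0.02],"rotation":[0,0.002,-1.0]},{"slide":[0.321,-0.052,0.02],"rotation":[0,0.002,-1.0]}], "grip": 70}}

```text
time_s: 5.33
tool_pos: [0.5293, -0.2045, 0.1454]
eef_rot: [0.0, 0.657, 0.754, 0.0]
force: [-0.8, -0.6, -0.4]
width: 0.0699
gripper_force: 0.0
```

Call:
{"name": "play_rows", "arguments": {"moves": [{"slide":[0,0,0],"rotation":[0,0,-1.0]},{"slide":[0,0,0],"rotation":[0,0,-1.0]},{"slide":[0,0,0],"rotation":[0,0,-1.0]},{"slide":[0,0,0],"rotation":[0,0,-1.0]},{"slide":[0,0,0],"rotation":[0,0,-1.0]}]}}

```text
time_s: 5.75
tool_pos: [0.5279, -0.2103, 0.1452]
eef_rot: [0.001, 0.45, 0.893, -0.0]
force: [-0.2, -0.7, 0.8]
width: 0.07
gripper_force: 0.0
```

Call:
{"name": "play_rows", "arguments": {"moves": [{"slide":[0,0,0],"rotation":[0,0,-0.8]},{"slide":[0,0,0],"rotation":[0,0,-0.8]},{"slide":[0,0,0],"rotation":[0,0,-0.8]},{"slide":[0,0,0],"rotation":[0,0,-0.8]},{"slide":[0,0,0],"rotation":[0,0,-0.8]}]}}

```text
time_s: 6.17
tool_pos: [0.5279, -0.2105, 0.1452]
eef_rot: [0.0, 0.269, 0.963, -0.0]
force: [0.1, 0.2, -0.5]
width: 0.0695
gripper_force: 0.0
```

Run:
```python
from h import *
o=robot.get_obs();print(o['time_s'],o['tool_pos'],o['width'],o['joint_pos'].round(2),o['tau'][6],o['torque'])
plan([.5278,-.2115,.055],2.6,o)
s=robot.grab_frame('scene');cv2.imwrite('pics/s3.png',cv2.resize(s['image'][90:240,140:340],None,fx=4,fy=4,interpolation=cv2.INTER_CUBIC))
```

```text
6.1667 [ 0.52786272 -0.21054952  0.14520223] 0.06949577551427867 [ 0.72  0.37 -0.55  1.88  0.23  0.96  1.08] 2.012912929058075 [ 0.03650375 -0.17214258 -0.01717677]
slide [-0.0004 -0.001   0.1128] rot [-0.001  0.002 -0.008]
```

View pics/s3.png

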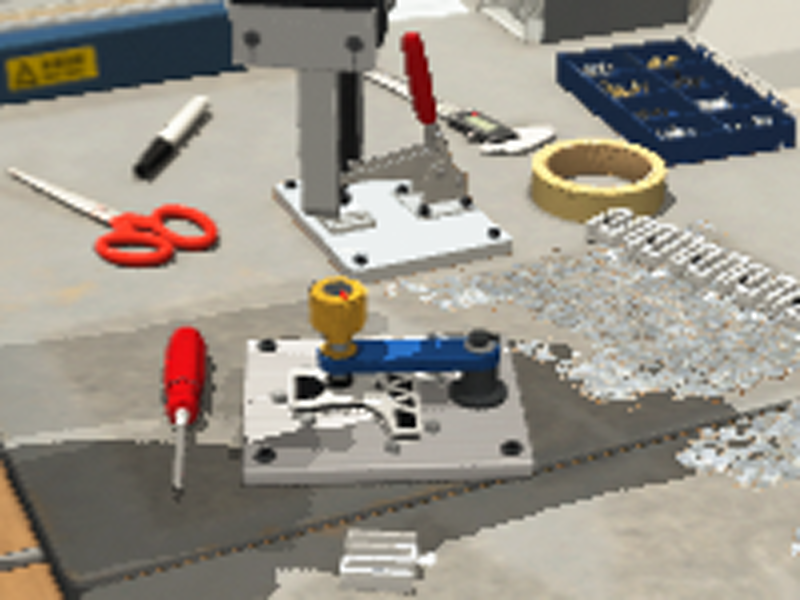

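The head top is at scene (224.5,162.5), about 1 px from the projection, and the fingers are above it. Descend and grip.

Call:
{"name": "play_rows", "arguments": {"moves": [{"slide":[0,-0.001,0.04],"rotation":[0,0,0]},{"slide":[0,-0.001,0.08],"rotation":[0,0,0]},{"slide":[0,-0.001,0.1],"rotation":[0,0,0]},{"slide":[0,-0.001,0.112],"rotation":[0,0,0]},{"slide":[0,-0.001,0.112],"rotation":[0,0,0]},{"slide":[0,-0.001,0.112],"rotation":[0,0,0]}]}}

```text
time_s: 6.72
tool_pos: [0.5279, -0.2112, 0.0561]
eef_rot: [0.001, 0.268, 0.963, -0.001]
force: [0.6, -0.5, 0.8]
width: 0.0703
gripper_force: 0.0
```

Run:
```python
from h import *
o=robot.get_obs();print(o['tool_pos'],o['force'],o['torque'],o['tau'][6])
```

```text
[ 0.52791329 -0.21118626  0.05609322] [ 0.60055016 -0.45199174  0.80228873] [ 0.03343023 -0.16014725  0.00496911] -0.2379263285547495
```

Call:
{"name": "play_rows", "arguments": {"grip": 20, "grip_force": 25, "moves": [{"slide":[0,0,0],"rotation":[0,0,0]},{"slide":[0,0,0],"rotation":[0,0,0]},{"slide":[0,0,0],"rotation":[0,0,0]},{"slide":[0,0,0],"rotation":[0,0,0]},{"slide":[0,0,0],"rotation":[0,0,0]},{"slide":[0,0,0],"rotation":[0,0,0]},{"slide":[0,0,0],"rotation":[0,0,0]},{"slide":[0,0,0],"rotation":[0,0,0]}]}}

```text
time_s: 7.38
tool_pos: [0.5279, -0.2112, 0.0559]
eef_rot: [0.001, 0.267, 0.964, -0.001]
force: [0.2, 0.4, 2.7]
width: 0.029
gripper_force: 25.0
```

Run:
```python
from h import *
o=robot.get_obs();print(o['time_s'],o['tool_pos'],o['width'],o['gripper_force'],o['force'],o['torque'],o['tau'][6],o['joint_pos'][6])
```

```text
7.3833 [ 0.52787151 -0.21118816  0.05586677] 0.02902202949549958 25.000462574007543 [0.21678793 0.42246091 2.69431319] [ 0.38352698 -0.23733473  0.01628169] -0.0183449947508052 1.0127369736630534
```

Gripped, with the width at the head's size and almost no side force. Turn clockwise, following the sink.

Call:
{"name": "play_rows", "arguments": {"moves": [{"slide":[0,0,0.00025],"rotation":[0,0,0.2]},{"slide":[0,0,0.0005],"rotation":[0,0,0.4]},{"slide":[0,0,0.0007],"rotation":[0,0,0.6]},{"slide":[0,0,0.0009],"rotation":[0,0,0.8]},{"slide":[0,0,0.001],"rotation":[0,0,1.0]},{"slide":[0,0,0.001],"rotation":[0,0,1.0]}]}}

```text
time_s: 7.88
tool_pos: [0.528, -0.211, 0.0551]
eef_rot: [0.001, 0.499, 0.866, -0.0]
force: [2.5, 1.6, 1.8]
width: 0.0293
gripper_force: 25.0
```

```bash
cat > st.py <<'E'
from h import *
o=robot.get_obs();q=o['eef_rot'];print(o['time_s'],o['tool_pos'].round(4),'yaw',round(2*np.arctan2(q[2],q[1]),3),'w',round(o['width'],4),o['force'].round(2),o['torque'].round(3),'tau7',round(o['tau'][6],3),'q7',round(o['joint_pos'][6],3))
E
python3 st.py
```

```text
7.8833 [ 0.528  -0.211   0.0551] yaw 2.096 w 0.0293 [2.55 1.59 1.77] [ 0.306 -0.545 -0.086] tau7 -3.144 q7 0.572
```

Call:
{"name": "play_rows", "arguments": {"moves": [{"slide":[0,0,0.00025],"rotation":[0,0,0.2]},{"slide":[0,0,0.0005],"rotation":[0,0,0.4]},{"slide":[0,0,0.0007],"rotation":[0,0,0.6]},{"slide":[0,0,0.0009],"rotation":[0,0,0.8]},{"slide":[0,0,0.001],"rotation":[0,0,1.0]},{"slide":[0,0,0.001],"rotation":[0,0,1.0]}]}}

```text
time_s: 8.38
tool_pos: [0.5282, -0.2111, 0.0543]
eef_rot: [0.001, 0.697, 0.717, -0.0]
force: [3.8, 1.1, 1.7]
width: 0.0297
gripper_force: 25.0
```

```bash
python3 st.py
```

```text
8.3833 [ 0.5282 -0.2111  0.0543] yaw 1.599 w 0.0297 [3.82 1.11 1.74] [ 0.172 -0.937 -0.029] tau7 -3.183 q7 0.139
```

```bash
cat >> st.py <<'E'
A=[]
for i in range(10):
    robot.grab_frame('scene');o=robot.get_obs();A.append(np.r_[o['force'],o['torque'],o['tau'][6]])
A=np.array(A);print('mean',A.mean(0).round(3),'sd',A.std(0).round(3))
E
python3 st.py
```

```text
8.3833 [ 0.5282 -0.2111  0.0543] yaw 1.599 w 0.0297 [3.82 1.11 1.74] [ 0.172 -0.937 -0.029] tau7 -3.183 q7 0.139
mean [ 4.855e+00  9.520e-01  2.865e+00  2.430e-01 -1.254e+00  3.000e-03
 -2.700e-01] sd [0.792 0.342 0.416 0.045 0.165 0.032 0.662]
```

Call:
{"name": "play_rows", "arguments": {"moves": [{"slide":[0,0.0006,0.00025],"rotation":[0,0,0.2]},{"slide":[0,0.0006,0.0005],"rotation":[0,0,0.4]},{"slide":[0,0.0006,0.0007],"rotation":[0,0,0.6]},{"slide":[0,0.0006,0.0009],"rotation":[0,0,0.8]},{"slide":[0,0.0006,0.001],"rotation":[0,0,0.9]},{"slide":[0,0.0006,0.001],"rotation":[0,0,0.9]}]}}

```text
time_s: 9.38
tool_pos: [0.5284, -0.2115, 0.0535]
eef_rot: [0.001, 0.839, 0.544, 0.0]
force: [4.0, 0.6, 4.9]
width: 0.0292
gripper_force: 25.0
```

```bash
python3 st.py
```

```text
9.3833 [ 0.5284 -0.2115  0.0535] yaw 1.15 w 0.0292 [4.02 0.55 4.92] [-0.07  -1.02  -0.003] tau7 -2.009 q7 -0.252
mean [ 3.77   0.303  5.45   0.056 -1.069 -0.044 -0.119] sd [0.353 0.504 0.449 0.043 0.032 0.022 0.347]
```

Call:
{"name": "play_rows", "arguments": {"moves": [{"slide":[0,0,0.0002],"rotation":[0,0,0.15]},{"slide":[0,0,0.0003],"rotation":[0,0,0.3]},{"slide":[0,0,0.0003],"rotation":[0,0,0.3]}]}}

```text
time_s: 10.13
tool_pos: [0.5284, -0.2116, 0.0533]
eef_rot: [0.001, 0.878, 0.479, 0.0]
force: [5.0, -0.1, 5.0]
width: 0.0292
gripper_force: 25.0
```

```bash
python3 st.py
```

```text
10.1333 [ 0.5284 -0.2116  0.0533] yaw 0.999 w 0.0292 [ 5.   -0.11  5.02] [-0.034 -1.147 -0.021] tau7 -2.224 q7 -0.382
mean [ 4.582  0.362  5.518  0.015 -1.136 -0.045 -0.129] sd [0.394 0.451 0.539 0.049 0.019 0.022 0.368]
```

Call:
{"name": "play_rows", "arguments": {"moves": [{"slide":[0,0,0.0002],"rotation":[0,0,0.15]},{"slide":[0,0,0.0003],"rotation":[0,0,0.3]},{"slide":[0,0,0.0003],"rotation":[0,0,0.3]}]}}

```text
time_s: 10.88
tool_pos: [0.5285, -0.2116, 0.053]
eef_rot: [0.001, 0.911, 0.412, 0.0]
force: [4.6, -0.6, 5.3]
width: 0.0296
gripper_force: 25.0
```

```bash
python3 st.py
```

```text
10.8833 [ 0.5285 -0.2116  0.053 ] yaw 0.849 w 0.0296 [ 4.6  -0.6   5.29] [-0.07  -1.174 -0.037] tau7 -2.221 q7 -0.512
mean [ 4.86  -0.05   5.304 -0.037 -1.197 -0.052 -0.13 ] sd [0.42  0.225 0.461 0.039 0.032 0.028 0.368]
```

Torque is steady at about −0.045 N m, which matches running friction. Carry on in 0.15 rad steps until it rises.

Call:
{"name": "play_rows", "arguments": {"moves": [{"slide":[0,0,0.0002],"rotation":[0,0,0.15]},{"slide":[0,0,0.0003],"rotation":[0,0,0.3]},{"slide":[0,0,0.0003],"rotation":[0,0,0.3]}]}}

```text
time_s: 11.63
tool_pos: [0.5285, -0.2116, 0.0528]
eef_rot: [0.001, 0.94, 0.342, 0.0]
force: [5.6, -0.4, 5.5]
width: 0.0294
gripper_force: 25.0
```

```bash
python3 st.py
```

```text
11.6333 [ 0.5285 -0.2116  0.0528] yaw 0.699 w 0.0294 [ 5.57 -0.43  5.47] [-0.147 -1.163  0.016] tau7 -2.258 q7 -0.642
mean [ 4.839 -0.522  5.483 -0.105 -1.221 -0.046 -0.13 ] sd [0.436 0.49  0.47  0.027 0.018 0.014 0.366]
```

Call:
{"name": "play_rows", "arguments": {"moves": [{"slide":[0,0,0.0002],"rotation":[0,0,0.15]},{"slide":[0,0,0.0003],"rotation":[0,0,0.3]},{"slide":[0,0,0.0003],"rotation":[0,0,0.3]}]}}

```text
time_s: 12.38
tool_pos: [0.5286, -0.2117, 0.0527]
eef_rot: [0.001, 0.963, 0.271, 0.001]
force: [4.7, -0.3, 8.4]
width: 0.0294
gripper_force: 25.0
```

```bash
python3 st.py
```

```text
12.3833 [ 0.5286 -0.2117  0.0527] yaw 0.549 w 0.0294 [ 4.67 -0.25  8.44] [-0.086 -1.046  0.005] tau7 -2.285 q7 -0.771
mean [ 4.423 -0.396  7.648 -0.078 -1.058 -0.021 -0.132] sd [0.701 0.541 0.532 0.045 0.025 0.03  0.366]
```

fz jumped and the sinking stopped, which suggests the seat is near 2.0 rad of turn. Continue without descending.

Call:
{"name": "play_rows", "arguments": {"moves": [{"slide":[0,0,0],"rotation":[0,0,0.1]},{"slide":[0,0,0],"rotation":[0,0,0.2]},{"slide":[0,0,0],"rotation":[0,0,0.2]}]}}

```text
time_s: 13.13
tool_pos: [0.5286, -0.2117, 0.0527]
eef_rot: [0.001, 0.975, 0.224, 0.001]
force: [5.6, -0.8, 7.5]
width: 0.0292
gripper_force: 25.0
```

```bash
python3 st.py
```

```text
13.1333 [ 0.5286 -0.2117  0.0527] yaw 0.451 w 0.0292 [ 5.6  -0.81  7.53] [-0.164 -1.052  0.056] tau7 -1.585 q7 -0.856
mean [ 4.311 -0.515  7.765 -0.116 -1.108  0.037 -0.137] sd [0.341 0.56  0.407 0.04  0.023 0.021 0.248]
```

Call:
{"name": "play_rows", "arguments": {"moves": [{"slide":[0,0,0],"rotation":[0,0,0.1]},{"slide":[0,0,0],"rotation":[0,0,0.2]},{"slide":[0,0,0],"rotation":[0,0,0.2]}]}}

```text
time_s: 13.88
tool_pos: [0.5286, -0.2118, 0.0527]
eef_rot: [0.001, 0.985, 0.175, 0.001]
force: [4.8, -1.2, 7.2]
width: 0.0288
gripper_force: 25.0
```

```bash
python3 st.py
```

```text
13.8833 [ 0.5286 -0.2118  0.0527] yaw 0.351 w 0.0288 [ 4.84 -1.18  7.17] [-0.233 -1.136  0.138] tau7 -1.607 q7 -0.942
mean [ 4.617 -0.924  7.569 -0.179 -1.122  0.04  -0.161] sd [0.536 0.355 0.514 0.016 0.028 0.022 0.248]
```

Call:
{"name": "play_rows", "arguments": {"moves": [{"slide":[0,0,0],"rotation":[0,0,0.1]},{"slide":[0,0,0],"rotation":[0,0,0.2]},{"slide":[0,0,0],"rotation":[0,0,0.3]},{"slide":[0,0,0],"rotation":[0,0,0.3]}]}}

```text
time_s: 14.72
tool_pos: [0.5286, -0.2118, 0.0527]
eef_rot: [0.001, 0.995, 0.1, 0.001]
force: [5.5, -1.4, 7.5]
width: 0.0293
gripper_force: 25.0
```

```bash
python3 st.py; python3 st.py
```

```text
14.7167 [ 0.5286 -0.2118  0.0527] yaw 0.201 w 0.0293 [ 5.5  -1.41  7.55] [-0.314 -1.131  0.121] tau7 -1.675 q7 -1.07
mean [ 4.734 -1.249  7.388 -0.257 -1.133  0.091 -0.196] sd [0.501 0.479 0.467 0.038 0.028 0.037 0.25 ]
15.2167 [ 0.5287 -0.2119  0.0527] yaw 0.204 w 0.0292 [ 4.43 -1.16  6.97] [-0.263 -1.142  0.066] tau7 -0.08 q7 -1.068
mean [ 4.564 -0.871  7.443 -0.247 -1.155  0.075 -0.08 ] sd [0.455 0.474 0.509 0.027 0.017 0.021 0.   ]
```

The resistance has clearly risen, by about 0.13 N m over running friction, so tightening is roughly 0.3–0.4 rad. Let go and rise.

Call:
{"name": "play_rows", "arguments": {"grip": 75, "moves": [{"slide":[0,0,0],"rotation":[0,0,0]},{"slide":[0,0,0],"rotation":[0,0,0]},{"slide":[0,0,0],"rotation":[0,0,0]},{"slide":[0,0,0],"rotation":[0,0,0]},{"slide":[0,0,0],"rotation":[0,0,0]},{"slide":[0,0,0],"rotation":[0,0,0]}]}}

```text
time_s: 16.22
tool_pos: [0.5278, -0.2112, 0.0521]
eef_rot: [0.001, 0.995, 0.1, -0.0]
force: [-0.5, -0.1, 0.1]
width: 0.0658
gripper_force: 0.0
```

Call:
{"name": "play_rows", "arguments": {"moves": [{"slide":[0,0,-0.04],"rotation":[0,0,0]},{"slide":[0,0,-0.08],"rotation":[0,0,0]},{"slide":[0,0,-0.12],"rotation":[0,0,0]},{"slide":[0,0.05,-0.14],"rotation":[0,0,0]},{"slide":[0,0.1,-0.14],"rotation":[0,0,0]},{"slide":[0,0.15,-0.14],"rotation":[0,0,0]},{"slide":[0,0.2,-0.14],"rotation":[0,0,0]},{"slide":[0,0.25,-0.14],"rotation":[0,0,0]},{"slide":[0,0.3,-0.14],"rotation":[0,0,0]},{"slide":[0,0.35,-0.14],"rotation":[0,0,0]},{"slide":[0,0.35,-0.14],"rotation":[0,0,0]}]}}

```text
time_s: 17.13
tool_pos: [0.5817, -0.4933, 0.1634]
eef_rot: [0.002, 0.995, 0.097, -0.001]
force: [0.6, -0.5, -0.0]
width: 0.0751
gripper_force: 0.0
```

Run:
```python
from h import *
import pickle
o=robot.get_obs();print(o['time_s'],o['tool_pos'],o['width'],o['force'])
t=robot.grab_frame('top');s=robot.grab_frame('scene');pickle.dump((t,s),open('v3.pkl','wb'))
cv2.imwrite('pics/c4.png',cv2.resize(t['image'][140:240,150:280],None,fx=6,fy=6,interpolation=cv2.INTER_CUBIC))
```

```text
17.1333 [ 0.58173622 -0.49329772  0.16340157] 0.0751456912236236 [ 0.60584244 -0.51721765 -0.0481794 ]
```

View pics/c4.png

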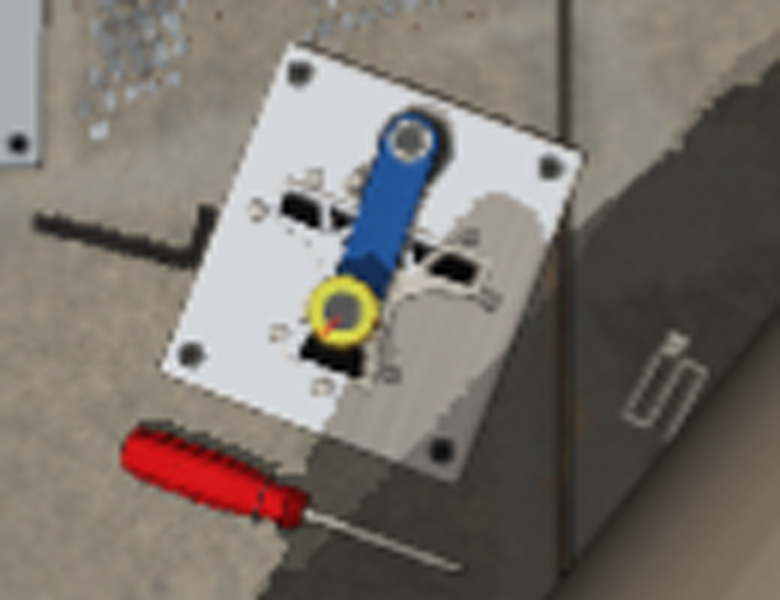

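The mark has turned about 2.4 rad clockwise and the bystanders are unmoved. The head centre seems shifted by about 1 px, so I'll compare strap angle and head position before and after.

Run:
```python
from h import *
import pickle
for n,z in(('v2.pkl',.0835),('v3.pkl',.080)):
    t,s=pickle.load(open(n,'rb'))
    hs=cv2.cvtColor(t['image'],cv2.COLOR_BGR2HSV).astype(int)
    sub=np.zeros(hs.shape[:2],bool);sub[150:205,195:230]=1
    y=sub&(hs[...,0]>15)&(hs[...,0]<38)&(hs[...,1]>90)
    c=np.argwhere(y)[:,::-1].astype(np.float32);e,_=cv2.minEnclosingCircle(c);H=ray(t,[e],z)[0];H2=ray(t,[c.mean(0)],z)[0]
    b=sub&(hs[...,0]>98)&(hs[...,0]<125)&(hs[...,1]>120)
    q=np.argwhere(b)[:,::-1].astype(float);w=ray(t,q,.044)[:,:2]
    # strap axis: blue row-wise centre line between 25 and 55 mm from pivot
    X=np.array([np.cos(-.366),np.sin(-.366)]);Y=np.array([-X[1],X[0]]);P=np.array([.6026,-.2401])
    l=-(w-P)@X;v=(w-P)@Y;k=(l>18)&(l<56);A=np.polyfit(l[k],v[k],1)
    print(n,e,H[:2].round(4),H2[:2].round(4),'head lateral mm',((H[:2]-P)@Y*1e3).round(1),((H2[:2]-P)@Y*1e3).round(1),'strap slope(-open)',A.round(4),k.sum())
    hs=cv2.cvtColor(s['image'],cv2.COLOR_BGR2HSV);m=cv2.inRange(hs,(12,110,60),(35,255,255));m[:150]=0;m[185:]=0;m[:,:205]=0;m[:,245:]=0
    print('scene',cv2.boundingRect(m),proj(s,[[*(P-.08*X),z],[*(P-.08*X),z-.022]]).round(1).tolist())
```

```text
Traceback (most recent call last):
TypeError: expected non-empty vector for x
```

Run:
```python
from h import *
import pickle
for n,z in(('v2.pkl',.0835),('v3.pkl',.080)):
    t,s=pickle.load(open(n,'rb'))
    hs=cv2.cvtColor(t['image'],cv2.COLOR_BGR2HSV).astype(int)
    sub=np.zeros(hs.shape[:2],bool);sub[150:205,195:230]=1
    y=sub&(hs[...,0]>15)&(hs[...,0]<38)&(hs[...,1]>90)
    c=np.argwhere(y)[:,::-1].astype(np.float32);e,_=cv2.minEnclosingCircle(c);H=ray(t,[e],z)[0];H2=ray(t,[c.mean(0)],z)[0]
    b=sub&(hs[...,0]>98)&(hs[...,0]<125)&(hs[...,1]>120)
    w=ray(t,np.argwhere(b)[:,::-1].astype(float),.044)[:,:2]
    X=np.array([np.cos(-.366),np.sin(-.366)]);Y=np.array([-X[1],X[0]]);P=np.array([.6026,-.2401])
    l=-(w-P)@X;v=(w-P)@Y;k=(l>.012)&(l<.056);A=np.polyfit(l[k],v[k],1)
    print(n,e,H[:2].round(4),H2[:2].round(4),'head lateral mm',((H[:2]-P)@Y*1e3).round(1),((H2[:2]-P)@Y*1e3).round(1),'slope(-open)',A.round(4),k.sum())
    m=cv2.inRange(cv2.cvtColor(s['image'],cv2.COLOR_BGR2HSV),(12,110,60),(35,255,255));m[:150]=0;m[185:]=0;m[:,:205]=0;m[:,245:]=0
    print('scene',cv2.boundingRect(m),proj(s,[[*(P-.08*X),z],[*(P-.08*X),z-.022]]).round(1).tolist())
```

```text
v2.pkl (205.5, 191.5) [ 0.5267 -0.2106] [ 0.5265 -0.2107] head lateral mm 0.3 0.2 slope(-open) [0.0055 0.0004] 150
scene (217, 160, 15, 19) [[223.5, 162.0], [223.7, 170.7]]
v3.pkl (206.7857208251953, 191.92857360839844) [ 0.5257 -0.2136] [ 0.5256 -0.2134] head lateral mm -2.8 -2.6 slope(-open) [-0.0466  0.0011] 150
scene (217, 161, 15, 19) [[223.5, 163.4], [223.7, 172.0]]
```

The strap crept open by about 0.04 rad while the screw was turned. That is inside the tolerance but tight, so I'll nudge it gently back against the stop as before.

Call:
{"name": "play_rows", "arguments": {"grip": 0, "grip_force": 20, "moves": [{"slide":[0,0,0],"rotation":[0,0,-1.0]},{"slide":[0,0,0],"rotation":[0,0,-1.0]},{"slide":[0,0,0],"rotation":[0,0,-1.0]},{"slide":[0,0,0],"rotation":[0,0,-1.0]},{"slide":[0,0,0],"rotation":[0,0,-1.0]},{"slide":[0,0,0],"rotation":[0,0,-1.0]}]}}

```text
time_s: 17.73
tool_pos: [0.584, -0.4844, 0.1649]
eef_rot: [0.001, 0.94, 0.342, 0.0]
force: [1.1, 0.2, -0.1]
width: 0.0386
gripper_force: 0.0
```

Call:
{"name": "play_rows", "arguments": {"moves": [{"slide":[0,0,0],"rotation":[0,0,-1.0]},{"slide":[0,0,0],"rotation":[0,0,-1.0]},{"slide":[0,0,0],"rotation":[0,0,-1.0]},{"slide":[0,0,0],"rotation":[0,0,-1.0]},{"slide":[0,0,0],"rotation":[0,0,-1.0]},{"slide":[0,0,0],"rotation":[0,0,-1.0]},{"slide":[0,0,0],"rotation":[0,0,-1.0]}]}}

```text
time_s: 18.32
tool_pos: [0.5839, -0.4852, 0.1648]
eef_rot: [0.001, 0.827, 0.562, -0.0]
force: [-0.3, 0.3, -1.1]
width: 0.0008
gripper_force: 0.0
```

```bash
python3 -c "
from h import *
o=robot.get_obs();print(o['tool_pos'],o['width'],o['time_s'])
plan([.5499,-.267,.1],1.205);plan([.5499,-.267,.033],1.205)"
```

```text
[ 0.58388541 -0.48519982  0.16475323] 0.0008206538409747768 18.3167
slide [ 0.2382 -0.1398  0.0805] rot [ 0.002  0.002 -0.021]
slide [ 0.2382 -0.1399  0.1643] rot [ 0.002  0.002 -0.021]
```

Call:
{"name": "play_rows", "arguments": {"moves": [{"slide":[0.238,-0.14,0.06],"rotation":[0,0,0]},{"slide":[0.238,-0.14,0.06],"rotation":[0,0,0]},{"slide":[0.238,-0.14,0.06],"rotation":[0,0,0]},{"slide":[0.238,-0.14,0.06],"rotation":[0,0,0]},{"slide":[0.238,-0.14,0.06],"rotation":[0,0,0]},{"slide":[0.238,-0.14,0.06],"rotation":[0,0,0]},{"slide":[0.238,-0.14,0.06],"rotation":[0,0,0]},{"slide":[0.238,-0.14,0.09],"rotation":[0,0,0]},{"slide":[0.238,-0.14,0.12],"rotation":[0,0,0]},{"slide":[0.238,-0.14,0.15],"rotation":[0,0,0]},{"slide":[0.238,-0.14,0.165],"rotation":[0,0,0]},{"slide":[0.238,-0.14,0.165],"rotation":[0,0,0]}]}}

```text
time_s: 19.32
tool_pos: [0.5469, -0.2675, 0.03]
eef_rot: [-0.001, 0.826, 0.564, -0.001]
force: [-1.0, 0.4, 0.4]
width: 0.0007
gripper_force: 0.0
```

```bash
python3 -c "
from h import *
o=robot.get_obs();print(o['tool_pos'],o['width'],o['time_s'],o['force'])
plan([.5589,-.2438,.033],1.205)"
```

```text
[ 0.54692379 -0.26751397  0.03000232] 0.0007293583926795254 19.3167 [-1.04956548  0.43704505  0.36009947]
slide [ 0.0331  0.0031 -0.0038] rot [-0.005  0.003 -0.014]
```

Call:
{"name": "play_rows", "arguments": {"moves": [{"slide":[0.01,0.003,-0.004],"rotation":[0,0,0]},{"slide":[0.018,0.003,-0.004],"rotation":[0,0,0]},{"slide":[0.024,0.003,-0.004],"rotation":[0,0,0]},{"slide":[0.028,0.003,-0.004],"rotation":[0,0,0]},{"slide":[0.031,0.003,-0.004],"rotation":[0,0,0]},{"slide":[0.033,0.003,-0.004],"rotation":[0,0,0]},{"slide":[0.0335,0.003,-0.004],"rotation":[0,0,0]},{"slide":[0.0335,0.003,-0.004],"rotation":[0,0,0]}]}}

```text
time_s: 19.98
tool_pos: [0.5603, -0.2451, 0.0365]
eef_rot: [0.002, 0.825, 0.564, -0.0]
force: [-2.7, -5.7, 3.8]
width: 0.0001
gripper_force: 3.3
```

Call:
{"name": "play_rows", "arguments": {"moves": [{"slide":[0.0015,0,0.002],"rotation":[0,0,0]},{"slide":[0.003,0,0.002],"rotation":[0,0,0]},{"slide":[0.0045,0,0.002],"rotation":[0,0,0]},{"slide":[0.0045,0,0.002],"rotation":[0,0,0]}]}}

```text
time_s: 20.32
tool_pos: [0.5606, -0.2443, 0.0349]
eef_rot: [0.003, 0.826, 0.564, -0.001]
force: [-6.2, -18.6, 6.1]
width: 0.0005
gripper_force: 9.4
```

The force is 20 N at the same lateral position as the earlier stop, so the strap is home again. Retreat and verify.

Call:
{"name": "play_rows", "arguments": {"moves": [{"slide":[-0.02,0,0],"rotation":[0,0,0]},{"slide":[-0.03,0,0],"rotation":[0,0,0]},{"slide":[-0.03,0,-0.05],"rotation":[0,0,0]},{"slide":[-0.03,0,-0.1],"rotation":[0,0,0]},{"slide":[-0.06,0,-0.15],"rotation":[0,0,0]},{"slide":[-0.11,0,-0.16],"rotation":[0,0,0]},{"slide":[-0.16,0,-0.16],"rotation":[0,0,0]},{"slide":[-0.21,0,-0.16],"rotation":[0,0,0]},{"slide":[-0.26,0,-0.16],"rotation":[0,0,0]},{"slide":[-0.3,0,-0.16],"rotation":[0,0,0]},{"slide":[-0.3,0,-0.16],"rotation":[0,0,0]}]}}

```text
time_s: 21.23
tool_pos: [0.47, -0.4708, 0.1623]
eef_rot: [0.001, 0.827, 0.562, -0.002]
force: [0.1, 0.2, -0.2]
width: 0.0003
gripper_force: 0.0
```

Run:
```python
from h import *
t=robot.grab_frame('top');z=.08
hs=cv2.cvtColor(t['image'],cv2.COLOR_BGR2HSV).astype(int)
sub=np.zeros(hs.shape[:2],bool);sub[150:205,195:230]=1
y=sub&(hs[...,0]>15)&(hs[...,0]<38)&(hs[...,1]>90)
c=np.argwhere(y)[:,::-1].astype(np.float32);H2=ray(t,[c.mean(0)],z)[0]
b=sub&(hs[...,0]>98)&(hs[...,0]<125)&(hs[...,1]>120)
w=ray(t,np.argwhere(b)[:,::-1].astype(float),.044)[:,:2]
X=np.array([np.cos(-.366),np.sin(-.366)]);Y=np.array([-X[1],X[0]]);P=np.array([.6026,-.2401])
l=-(w-P)@X;v=(w-P)@Y;k=(l>.012)&(l<.056);A=np.polyfit(l[k],v[k],1)
print(robot.get_obs()['time_s'],'head lateral mm',((H2[:2]-P)@Y*1e3).round(1),'slope',A.round(4))
cv2.imwrite('pics/c5.png',cv2.resize(t['image'][140:240,150:280],None,fx=6,fy=6,interpolation=cv2.INTER_CUBIC))
```

```text
21.2833 head lateral mm 0.0 slope [0.0055 0.0004]
```

View pics/c5.png

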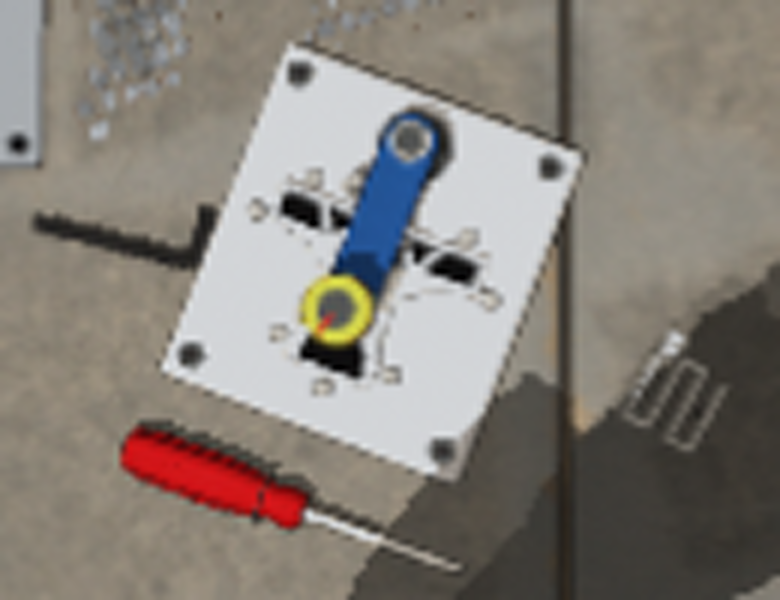

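The strap is home again (slope 0.0055, the same as before tightening) and the head is back at its place. The plate lies in its nest, the bystanders are unmoved and the gripper is clear. Handing in.

```bash
python3 -c "
from plant import robot
print(robot.close_job())"
```

```text
the job is handed in; nothing more can be done
None
```

I've handed in the job: the strap is home against its stop, and the thumbscrew is seated and tightened roughly 0.3–0.4 rad past its seat (estimated from torque, under the 0.8 limit). The plate looked in place and the tools and bracket unmoved, with the gripper clear. The strap crept open about 0.04 rad during tightening, so I pushed it back to the stop afterwards; no verdict was shown.

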